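# Close up a cut weld coupon in the spring vise and hold the jaw open for the backing strip

### The job

Two halves of a cut weld coupon stand on edge in the slot of the spring vise: slide the loose half along the slot until it sits flush, end to end, against the half at the end stop, with no gap between them. Then pull the vise's crossbar out until its pointer stands at the line on the index clip and keep it pulled there, so that I can drop the backing strip in beside the halves; the jaw springs shut if let go, so finish while still holding the crossbar at the mark. Leave the strip and the small tools lying round the vise alone.

Things in the scene. Friction and masses are not known exactly. Their poses are not given: they have to be found in the camera images.
- vise: Spring vise fixed to the bench, grey base 130 mm (x) by 178 mm (y -86 to 92 mm), origin at its underside, z up. Bed at z = 14 mm. Fixed jaw (face at y = -69 mm, top z = 33 mm) and spring jaw (face at y = -51 mm when home, top z = 35 mm) form an 18 mm slot along x. The jaw is pulled out along +y. Spring block y 5 to 20 mm, top z = 38 mm; two barrels at x = +-32 mm reach y = 35 mm, top z = 35 mm.
- end_stop (a point): Middle of the end stop's face, at bed level, that closes the slot at its +x end (vise x = 52 mm, y = -60.5 mm, z = 14 mm); the slot is open at its -x end.
- stop_half: Plain steel coupon half standing on edge, 40 mm (x) by 14 mm (y) by 48 mm (z), 0.15 to 0.27 kg, origin at the centre of its underside. It stands in the slot within 2 mm of the end stop, which backs it up; its x axis lies along the vise's x and its dark etched end looks to -x, to the loose half.
- loose_half: The other half, same size, mass and axes, standing loose in the slot 10 to 23 mm short of the stop half on its -x side, its dark etched end looking to +x. Flush, its origin is 40 mm from the stop half's along -x. Both halves stand 27 mm proud of the jaws (top 62 mm above the bench), where they can be gripped across their 14 mm thickness.
- crossbar: Spring jaw with its crossbar, one part sliding 0 to 30 mm along the vise's +y; springs pull it home with 4 N, 3 N more per 10 mm. Origin at bench level in the mid-plane of the crossbar (vise y = 55 mm when home), axes the vise's. The crossbar stands 80 mm (x) by 13 mm (y); grip its black rail, 36 to 73 mm above the bench, across the 13 mm. From it to the spring block are 28 mm when home.
- pointer (a point): Tip of the small steel pointer at the crossbar's -x end, in the crossbar's mid-plane, 33 mm above the bench.
- index_clip: Small brass clip on the graduated scale bar beside the crossbar, 12 by 9 mm, top 36 mm above the bench, fixed; origin at bench level under its scribed line, axes as the vise's. At the mark, pointer and clip line have the same vise y. It is set 12 to 26 mm out from the pointer's home.
- backing_strip: Bystander: flat steel strip 84 x 36 x 8 mm lying on the bench beside the vise, origin at the centre of its underside.
- tweezers: Bystander: steel tweezers, 134 mm long, on the bench beside the vise.
- loupe: Bystander: pale stand loupe, 40 mm across and 36 mm high, on the bench beside the vise, origin at the centre of its underside.
- hex_key: Bystander: black hex key, 84 mm long, on the bench beside the vise.
Mind the look-alikes: they are no part of the job. What is shaped like the loose_half but green is not meant.

How it is judged:
By the outcome, as a careful person would: the job done as asked, in the order asked, and still so for the second after the job is handed in, while the arm keeps its last pose, push and grip.
It also fails if it takes over 42 s, if anything falls off the work surface, if the arm or the gripper's body presses on something with over 40 N, if the wrist force passes 120 N, or if a joint passes its speed limit or range.

### The arm

A 6-joint arm with a two-finger parallel gripper is mounted at the origin on the work surface; the furniture and walls round the work are solid. World frame = base frame: x ahead of the robot, y to its left, z up, the work surface at z = 0. Lengths are in m, angles in rad, forces in N, time in s.
With the tool pointing down it reaches from about 0.3 to 0.775 m from the base axis. Payload 14.6 kg.
Tool frame: the origin (TCP) lies midway between the tips of the shut fingers; the grasp point (between the pads) lies 19 mm behind it (ctrl.grip_depth is the distance from the TCP to the grasp point, in m); z points along the fingers, x is the direction in which the jaws open and shut, and the axes are right-handed (so a half turn about z gives the same grasp; the last joint's range is limited). The gripper opens to 94 mm and grips with 3 to 60 N. Pads are 16 mm wide; open, the fingers measure 119 mm over their backs; the gripper's body (75 mm by 177 mm) begins 78 mm behind the grasp point.
Start: joints at [1.035, 0.3, 1.521, -0, 1.321, -0.067], TCP at [0.248, 0.491, 0.205] pointing down, gripper open.
Joint ranges: [-3.03, 3.03], [-0.79, 2.21], [0.23, 2.52], [-1.04, 4.18], [0, 3.07], [-2.55, 2.55]. Speed limits (rad/s): [2.22, 2.22, 2.57, 3.14, 3.14, 3.14].

### API

Orientations are given as [roll, pitch, yaw] about the fixed x, y, z axes, in that order (R = Rz(yaw) Ry(pitch) Rx(roll)).
In Python, from station import ctrl gives the robot as it stands.
- The arm moves only by the tool play_rows, never from a script. Its argument "steps" is a list that holds one entry, the list of rows, each a list of 7 numbers: the shift along the tool's x, y, z in cm, then the turn, a rotation vector about the tool's x, y, z in rad, then the opening, from 0 (shut) to 1 (fully open). In form: [[[x, y, z, ax, ay, az, hand], ...]]. A call has 1 to 20 rows; each row is the pose to reach, as a shift and turn from the pose measured when the call began, along the tool's axes at that moment; what a row does not reach only later rows make up. A row lasts 1/12 s, in which the tool goes at most 41.7 mm and 7.16 degrees, less where a joint would pass 70% of its speed; a pose out of reach is approached as far as the arm can. A call with a gripper value outside its range is refused whole. The fingers move at their own pace and stop on an object; "force" is the grip in N (left out, the last holds). Time passes only in rows, so rows that repeat a pose let the fingers close. It gives the time, the measured TCP pose, the force and the opening at its end, in the units of the state.
- ctrl.get_obs(): the state, without advancing time (a new reading comes with each control period).
- ctrl.camera(name): name is "scene" or "side" or "wrist"; returns a dict with "frame" (420x560x3 uint8, blue, green, red), "fovy" (degrees; the focal length in pixels is half the picture's height over the tangent of half this angle, whatever the lens; pixels are square), "cx", "cy" (the principal point, pixels), "world_to_cam" (4x4, takes a point from world to camera coordinates). Camera axes: x right, y up, looking along -z (the intrinsics and any distortion apply to the point x, -y, -z); pixel columns grow to the right and rows downward; lengths in m; the calibration is good to about 2 mm. A picture is of the moment at which its call begins. There is no depth.
- ctrl.hand_in(): hands the job in, once; it reports no verdict.
The state is a dict: "time_s": time; "qpos": joint angles; "joint_vel": joint speeds; "tau": joint torques, N m; "ee_pos": TCP position; "eef_rot": TCP orientation; "force": force on the tool from outside, world axes, zero at the start; "moment": the same for the moment, N m; "grip_width": finger opening in m.
Only numpy, scipy, OpenCV 4.12 (cv2) and the standard library are available. Lean on these libraries where they do the work, as an engineer would, in place of code of your own. Each camera call takes 0.05 s, during which the arm holds its last target. There are 200 camera calls.

## Working session

There is one attempt and no reset: what is moved stays moved. The work goes in short steps, Python scripts to look and compute and a tool call to move; the robot and the scene stay as the last step left them, time stands still between calls to the robot, and variables do not carry over. Pictures are saved under pics/ and viewed, about 8 in all and at most 12, crops included, and the job is handed in when it is done.

Besides the shell and the picture viewer there is one more tool, called as a command line: name --argument value ..., lists and objects as JSON in quotes. play_rows: Moves the arm, as the interface text tells. Its arguments: {"type":"object","properties":{"steps":{"type":"array"},"force":{"type":"number"}},"required":["steps"]}

```bash
ls; mkdir -p pics
cat > h.py <<'E'
import numpy as np, cv2
from station import ctrl
def cam(n):
    c=ctrl.camera(n); c['f']=c['frame'].shape[0]/2/np.tan(np.radians(c['fovy'])/2); c['T']=np.array(c['world_to_cam']); return c
def ray(c,u,v):
    R=c['T'][:3,:3];t=c['T'][:3,3]
    d=R.T@np.array([(u-c['cx'])/c['f'],-(v-c['cy'])/c['f'],-1]); return -R.T@t,d
def onz(c,u,v,z):
    o,d=ray(c,u,v); return o+d*(z-o[2])/d[2]
def proj(c,p):
    q=c['T'][:3,:3]@np.array(p)+c['T'][:3,3]; return np.array([c['cx']+c['f']*q[0]/-q[2], c['cy']-c['f']*q[1]/-q[2]])
def tri(c1,p1,c2,p2):
    o1,d1=ray(c1,*p1);o2,d2=ray(c2,*p2)
    s=np.linalg.lstsq(np.c_[d1,-d2],o2-o1,rcond=None)[0]
    a=o1+s[0]*d1;b=o2+s[1]*d2; return (a+b)/2,np.linalg.norm(a-b)
E
python3 - <<'E'
from h import *
import pickle
ims={}
for n in ['scene','side','wrist']:
    c=cam(n); ims[n]=c; print(n,{k:v for k,v in c.items() if k not in('frame','T')}, -c['T'][:3,:3].T@c['T'][:3,3])
    cv2.imwrite(f'pics/a_{n}.png',c['frame'])
pickle.dump(ims,open('a.pkl','wb'))
print(ctrl.get_obs())
E
```

```text
pics
scene {'fovy': 54.68476550661284, 'cx': 273.9911882390549, 'cy': 208.45281463117578, 'world_to_cam': array([[-0.72372053, -0.68985866, -0.01798983,  0.43762385],
       [ 0.34786005, -0.3872013 ,  0.85385511, -0.11791126],
       [-0.59600502,  0.61169452,  0.52019979, -0.77416652],
       [ 0.        ,  0.        ,  0.        ,  1.        ]]), 'f': np.float64(406.13014828659203)} [-0.10367316  0.72979662  0.51127318]
side {'fovy': 45.93868141926217, 'cx': 281.09844062740245, 'cy': 206.52605264336248, 'world_to_cam': array([[-0.98236849, -0.18513049,  0.02605486,  0.46397087],
       [ 0.09865148, -0.39493018,  0.91339917, -0.01581785],
       [-0.15880818,  0.89986491,  0.40623036, -1.0253268 ],
       [ 0.        ,  0.        ,  0.        ,  1.        ]]), 'f': np.float64(495.46596817999745)} [0.29452053 1.00230382 0.41887819]
wrist {'fovy': 65.18225625877808, 'cx': 283.22963593230867, 'cy': 210.04556526587947, 'world_to_cam': array([[ 0.45060141,  0.89272454, -0.00112399, -0.54981679],
       [-0.85613455,  0.4317752 , -0.28390809,  0.03125877],
       [-0.25296641,  0.12889167,  0.95885084, -0.39223179],
       [ 0.        ,  0.        ,  0.        ,  1.        ]]), 'f': np.float64(328.4798974978885)} [0.17528847 0.5278936  0.38434841]
{'time_s': 0.15, 'qpos': array([ 1.03538159e+00,  3.00352257e-01,  1.52140231e+00,  3.34409556e-05,
        1.32070504e+00, -6.66006828e-02]), 'joint_vel': array([-4.77275450e-05, -2.78401651e-03, -1.38441393e-03, -2.56245349e-03,
        1.71014602e-03, -9.86252591e-04]), 'tau': array([ 1.00779682e-03, -5.31959724e+01, -3.52822602e+01,  7.07624503e-02,
        2.36247887e-02, -4.86437182e-05]), 'ee_pos': array([0.24840531, 0.49049904, 0.20502715]), 'eef_rot': array([-3.14150264e+00,  8.62868604e-04,  1.10197402e+00]), 'force': array([ 0.98679869, -0.49211113, -0.11245444]), 'moment': array([-0.02506451, -0.009471  ,  0.03412222]), 'grip_width': 0.09390954757224411}
```

View pics/a_scene.png

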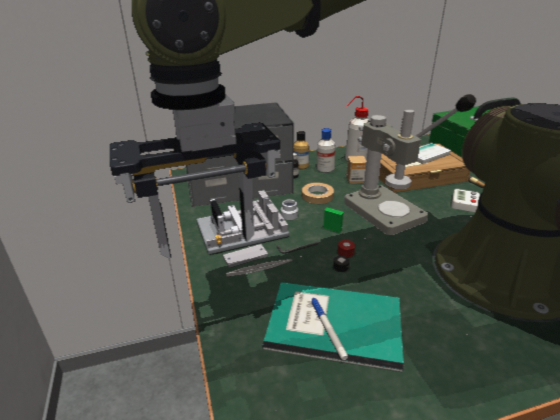

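View pics/a_side.png

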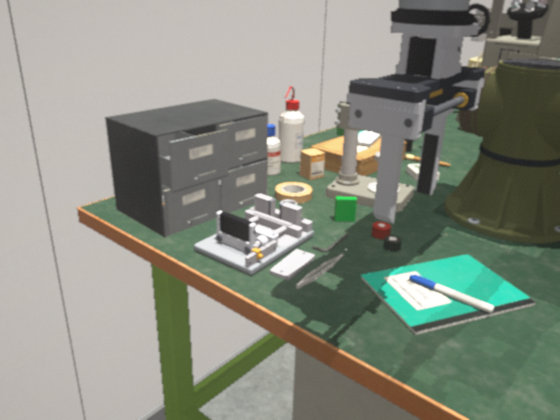

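View pics/a_wrist.png

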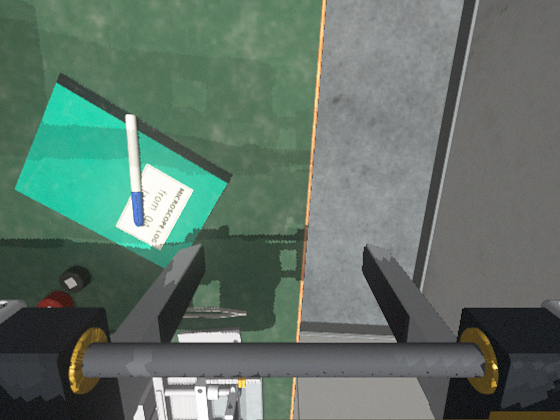

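The scene picture shows the vise at about (243,222) with the dark crossbar rail at its left, and the green look-alike block at (334,220). In the side view the vise is at (255,235) with its rail at (236,228), and the green block at (345,208). The wrist view shows the vise only at its bottom edge (210,395). I'll crop both fixed views.

Run:
```python
from h import *
import pickle
a=pickle.load(open('a.pkl','rb'))
s=a['scene'];d=a['side']
A=s['frame'][175:275,190:300];B=d['frame'][185:285,185:325]
A=cv2.resize(A,None,fx=4,fy=4,interpolation=2);B=cv2.resize(B,None,fx=3.4,fy=3.4,interpolation=2)
H=400;o=np.zeros((400,800,3),np.uint8)
o[:400,:A.shape[1]]=A[:400,:440]
B=cv2.resize(B,(360,257));o[:257,440:]=B
cv2.imwrite('pics/b.png',o)
for c,p in((s,(243,238)),(s,(200,222)),(s,(287,237)),(s,(210,246)),(d,(255,240)),(d,(196,243)),(d,(246,263)),(d,(313,236))): print(onz(c,*p,0.014))
```

```text
[0.4320978  0.27537768 0.014     ]
[0.54937197 0.29845032 0.014     ]
[0.36584043 0.21045014 0.014     ]
[0.46162456 0.34018651 0.014     ]
[0.4704166  0.25741723 0.014     ]
[0.5658299 0.2915729 0.014    ]
[0.46617849 0.33692058 0.014     ]
[0.37365237 0.2185624  0.014     ]
```

View pics/b.png

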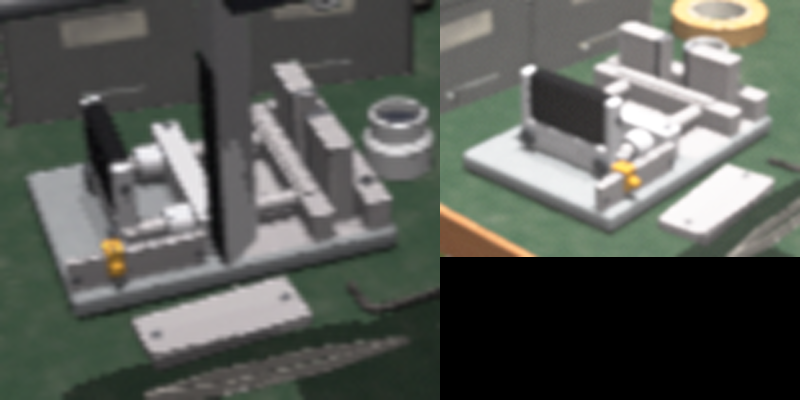

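The crop shows the crossbar's black rail, its pointer and the brass clip at scene px ~(218,240). The two grey halves stand at scene px ~(264,200) and (273,212). The loupe is at (289,208), and the strip, tweezers and hex key lie in front. Candidates for the loose half are the near grey half at (273,212), the far grey half at (264,200, against the stop) and the green block at (334,220). I choose the grey near one on the vise's -x side. Next I'll look from above.

play_rows --steps '[[[-1.5,3.5,-0.5,0,0,0,1],[-3,7,-1,0,0,0,1],[-4.5,10.5,-1.5,0,0,0,1],[-6,14,-1.5,0,0,0,1],[-7.5,17.5,-1.5,0,0,0,1],[-8.5,21,-1.5,0,0,0,1],[-9.7,24,-1.5,0,0,0,1],[-9.7,24,-1.5,0,0,0,1],[-9.7,24,-1.5,0,0,0,1]]]'

```text
time_s: 0.9
ee_pos: [0.4193, 0.2945, 0.2198]
eef_rot: [-3.141, 0.001, 1.099]
force: [-0.7, 0.6, -0.4]
grip_width: 0.0938
```

Run:
```python
from h import *
import pickle
c=cam('wrist');s=cam('scene');d=cam('side')
pickle.dump(dict(wrist=c,scene=s,side=d),open('b.pkl','wb'))
o=ctrl.get_obs();print(o['ee_pos'],o['eef_rot'],o['time_s'])
cv2.imwrite('pics/c.png',c['frame'])
```

```text
[0.41807451 0.29621752 0.22002254] [-3.14131216e+00  9.57137428e-04  1.10294795e+00] 1.05
```

View pics/c.png

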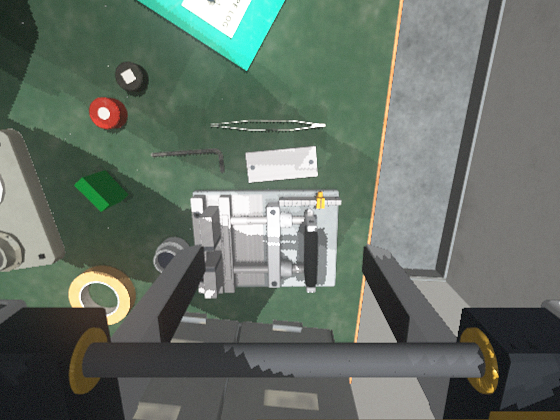

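From above, the vise is at px (193-338, 190-296), nearly aligned with the tool: vise +y runs to image right and vise +x runs down. The crossbar is at (312,250), the clip at (320,201), and the halves at (206,215) and (210,272). The green block at (102,190) and the cabinet below stay out of it. One close crop to confirm.

Run:
```python
from h import *
import pickle
c=pickle.load(open('b.pkl','rb'))['wrist']
A=cv2.resize(c['frame'][185:300,185:345],None,fx=5,fy=5,interpolation=2)
for i in range(0,160,20): cv2.putText(A,str(185+i),(i*5,10),0,.4,(0,0,255),1);cv2.line(A,(i*5,0),(i*5,4),(0,0,255),1)
for i in range(0,115,20): cv2.putText(A,str(185+i),(0,i*5+4),0,.4,(0,0,255),1)
cv2.imwrite('pics/d.png',A)
```

```text
(no output)
```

View pics/d.png

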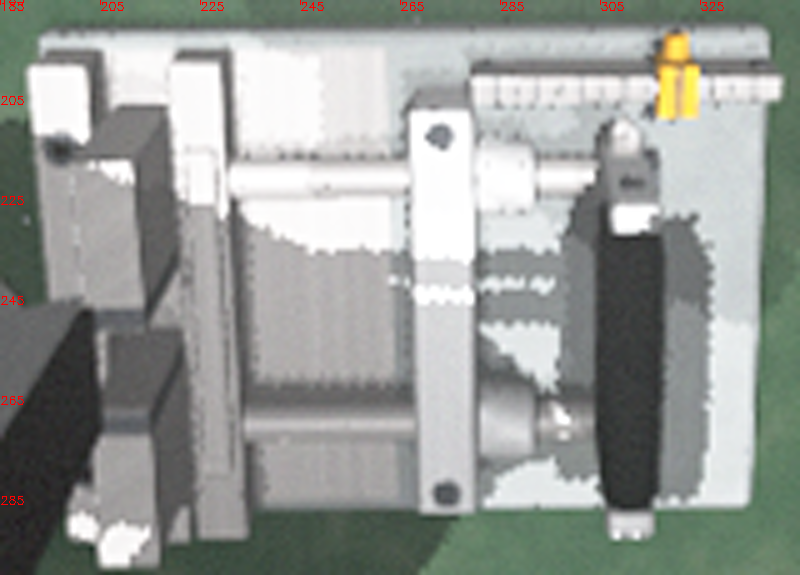

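The crop confirms the choice: the loose half is grey with its top face at px ~(201-214, 216-247), the stop half's top is at (205-217, 271-298), and the gap lies between them. The pointer tip is near (309,209) and the clip line near (320,204).

Run:
```python
from h import *
import pickle
c=pickle.load(open('b.pkl','rb'))['wrist']
P=lambda x,y,z:onz(c,185+x/5,185+y/5,z)
tl,tr,br=P(45,28,.014),P(768,28,.014),P(752,507,.014)
print('corners',tl,tr,br,np.linalg.norm(tr-tl),np.linalg.norm(br-tr))
e=tr-tl;th=np.arctan2(e[1],e[0]);print('y-dir yaw',th)
Y=np.array([np.cos(th),np.sin(th)]);X=np.array([Y[1],-Y[0]])
# origin: tr = (-65, 92)
o=tr[:2]+.065*X-.092*Y; print('origin',o)
V=lambda p:(np.round(1000*np.array([(p[:2]-o)@X,(p[:2]-o)@Y]),1))
for n,q in dict(looseA=(82,157,.062),looseB=(135,157,.062),looseC=(148,308,.062),stopA=(100,430,.062),stopB=(155,430,.062),railTL=(610,232,.073),railTR=(662,232,.073),railBL=(610,505,.073),railBR=(655,505,.073),ptr=(625,118,.033),clip=(679,100,.036)).items():
  p=P(*q);print(n,p,V(p))
o_=ctrl.get_obs();print(V(o_['ee_pos']))
```

```text
corners [0.37743978 0.1954472  0.014     ] [0.45614471 0.35045202 0.014     ] [0.57196321 0.29379665 0.014     ] 0.1738417670715705 0.12893315090414761
y-dir yaw 1.100961686253576
origin [0.47244954 0.23899283]
looseA [0.40158521 0.2047301  0.062     ] [-47.7 -62.6]
looseB [0.40675544 0.21491552 0.062     ] [-47.7 -51.2]
looseC [0.43835509 0.19966828 0.062     ] [-12.6 -50.5]
stopA [0.45921289 0.17487934 0.062     ] [ 17.2 -63.2]
stopB [0.46485433 0.18600035 0.062     ] [ 17.2 -50.7]
railTL [0.46455702 0.29978372 0.073     ] [-34.6  50.6]
railTR [0.4695265  0.30957536 0.073     ] [-34.6  61.6]
railBL [0.52269153 0.27172748 0.073     ] [30.  51.9]
railBR [0.52721649 0.28064928 0.073     ] [30.  61.9]
ptr [0.45526166 0.31115633 0.033     ] [-48.   56.6]
clip [0.45609946 0.32424201 0.036     ] [-53.2  68.6]
[-74.4  26.4]
```

play_rows --steps '[[[-3,1.5,1,0,0,0,0.4],[-6,3,3,0,0,0,0.4],[-8.3,4.6,6,0,0,0,0.4],[-8.3,4.6,9,0,0,0,0.4],[-8.3,4.6,12,0,0,0,0.4],[-8.3,4.6,13,0,0,0,0.4],[-8.3,4.6,13,0,0,0,0.4],[-8.3,4.6,13,0,0,0,0.4]]]'

```text
time_s: 1.72
ee_pos: [0.4217, 0.2022, 0.091]
eef_rot: [-3.141, 0.001, 1.104]
force: [-0.4, 0.1, 1.2]
grip_width: 0.044
```

Run:
```python
from h import *
import pickle
c=cam('wrist');s=cam('scene');d=cam('side')
pickle.dump(dict(wrist=c,scene=s,side=d),open('c.pkl','wb'))
o=ctrl.get_obs();print(o['ee_pos'],o['eef_rot'],o['time_s'],o['grip_width'],o['force'])
A=c['frame'][60:420,100:500]
S=cv2.resize(s['frame'][170:260,190:310],(400,300),interpolation=2)
im=np.zeros((360,800,3),np.uint8);im[:,:400]=A;im[:300,400:]=S
cv2.imwrite('pics/e.png',im)
```

```text
[0.42227184 0.20202022 0.0916763 ] [ 3.14020645e+00 -9.20736274e-04  1.10373477e+00] 1.8667 0.038362349640702745 [ 0.29615867 -0.2441318  -0.02917906]
```

View pics/e.png

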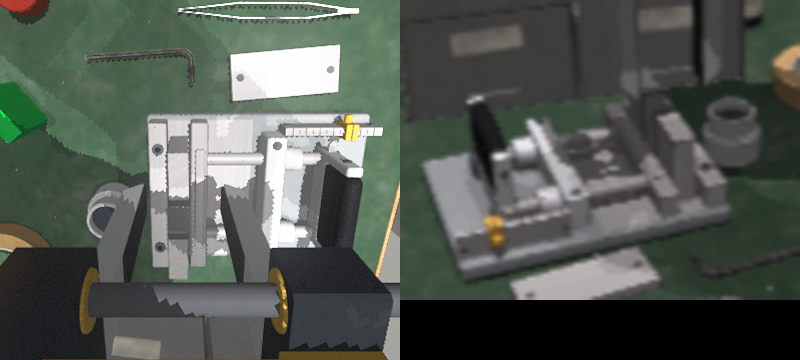

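Wrist view (crop offset 100,60): the loose half's top is at about px (270-288, 205-265), between the fingertips at (240,245) and (325,245), so it is centred. The stop half is at (270-288, 290-338). The scene inset shows the scale bar and clip in clear view.

Run:
```python
from h import *
import pickle
c=pickle.load(open('c.pkl','rb'))['wrist']
A=cv2.resize(c['frame'][170:350,210:390],None,fx=3.3,fy=3.3,interpolation=2)
for i in range(0,180,20): cv2.putText(A,str(210+i),(int(i*3.3),10),0,.4,(0,0,255),1);cv2.putText(A,str(170+i),(0,int(i*3.3)+4),0,.4,(0,0,255),1)
cv2.imwrite('pics/f.png',A)
o=ctrl.get_obs();R=o['eef_rot'];p=o['ee_pos']
from scipy.spatial.transform import Rotation as Ro
Rm=Ro.from_euler('xyz',R).as_matrix()
for z in(.062,): 
  for u,v in((279,205),(279,235),(279,265),(270,235),(288,235),(279,290)): print((u,v),np.round(1000*Rm.T@(onz(c,u,v,z)-p),1))
print('tcp px',proj(c,p))
```

```text
(279, 205) [ -2.8 -24.5  29.6]
(279, 235) [-2.8 -3.4 29.7]
(279, 265) [-2.8 18.8 29.7]
(270, 235) [-8.9 -3.4 29.7]
(288, 235) [ 3.3 -3.4 29.7]
(279, 290) [-2.9 38.4 29.7]
tcp px [283.0049985  258.21501805]
```

View pics/f.png

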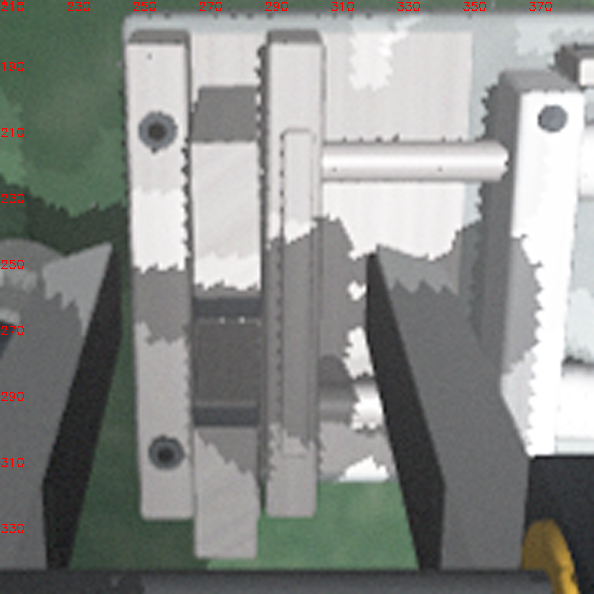

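The loose half's top spans px (268-289, 213-266) and the stop half starts at row 292. In tool axes the half sits at x -3 mm, y +1 mm (13.7 x 40 mm, matching the spec) and the gap is about 20 mm. I'll descend and grip.

play_rows --steps '[[[-0.3,0.1,1.5,0,0,0,0.4],[-0.3,0.1,3,0,0,0,0.4],[-0.3,0.1,4.2,0,0,0,0.4],[-0.3,0.1,5.2,0,0,0,0.4],[-0.3,0.1,5.2,0,0,0,0.4],[-0.3,0.1,5.2,0,0,0,0.05],[-0.3,0.1,5.2,0,0,0,0.05],[-0.3,0.1,5.2,0,0,0,0.05],[-0.3,0.1,5.2,0,0,0,0.05],[-0.3,0.1,5.2,0,0,0,0.05],[-0.3,0.1,5.2,0,0,0,0.05]]]' --force 15

```text
time_s: 2.78
ee_pos: [0.4223, 0.1991, 0.0403]
eef_rot: [3.139, -0.002, 1.104]
force: [-1.3, -0.1, 6.0]
grip_width: 0.0138
```

play_rows --steps '[[[0,0.4,0,0,0,0,0.05],[0,0.8,0,0,0,0,0.05],[0,1.2,0,0,0,0,0.05],[0,1.5,0,0,0,0,0.05],[0,1.7,0,0,0,0,0.05],[0,1.7,0,0,0,0,0.05],[0,1.7,0,0,0,0,0.05]]]'

```text
time_s: 3.37
ee_pos: [0.4378, 0.1913, 0.0403]
eef_rot: [3.139, -0.002, 1.104]
force: [0.8, -1.2, 0.5]
grip_width: 0.0135
```

play_rows --steps '[[[0,0.1,0,0,0,0,0.05],[0,0.2,0,0,0,0,0.05],[0,0.3,0,0,0,0,0.05],[0,0.3,0,0,0,0,0.05]]]'

```text
time_s: 3.7
ee_pos: [0.4401, 0.19, 0.0403]
eef_rot: [3.14, -0.002, 1.104]
force: [-4.7, 1.3, 3.8]
grip_width: 0.0135
```

play_rows --steps '[[[0,0.1,0,0,0,0,0.05],[0,0.2,0,0,0,0,0.05],[0,0.3,0,0,0,0,0.05],[0,0.3,0,0,0,0,0.05]]]'

```text
time_s: 4.03
ee_pos: [0.4411, 0.1894, 0.0401]
eef_rot: [-3.139, -0.001, 1.104]
force: [-15.5, 8.2, 9.3]
grip_width: 0.0138
```

play_rows --steps '[[[0,0.15,0,0,0,0,0.05],[0,0.3,0,0,0,0,0.05],[0,0.3,0,0,0,0,0.05],[0,0.3,0,0,0,0,0.05]]]' --force 25

```text
time_s: 4.37
ee_pos: [0.4415, 0.1892, 0.0401]
eef_rot: [-3.134, 0.001, 1.104]
force: [-20.6, 11.6, 14.1]
grip_width: 0.0139
```

Run:
```python
from h import *
import pickle
c=cam('wrist');s=cam('scene')
o=ctrl.get_obs();print(o['ee_pos'],o['time_s'],o['force'])
A=cv2.resize(c['frame'][150:350,180:380],(480,480),interpolation=2)
S=cv2.resize(s['frame'][180:240,245:285],(320,480),interpolation=2)
cv2.imwrite('pics/g.png',np.hstack([A,S]))
```

```text
[0.44152975 0.18918765 0.04009338] 4.4667 [-20.67813925  11.76839761  14.05509266]
```

View pics/g.png

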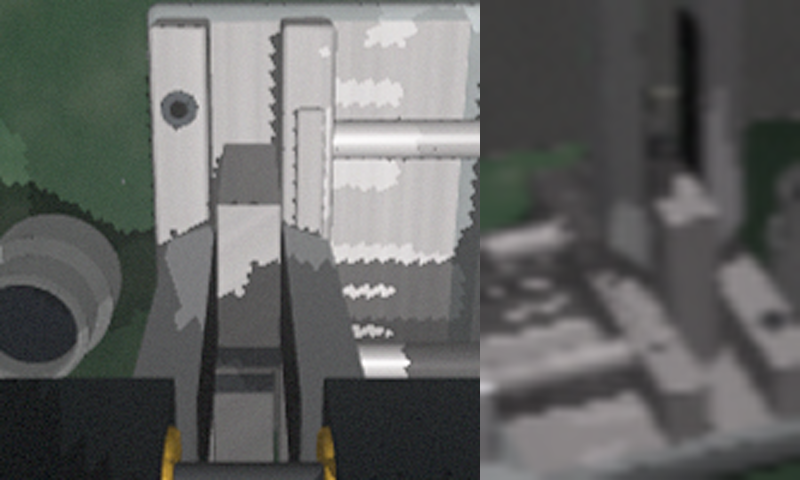

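The wrist crop shows the two dark etched bands now next to each other at crop rows 347-390, with the halves in line (cols 217-282). The push holds at 24 N with under 0.5 mm of travel. I'll release, lift and check from above.

play_rows --steps '[[[0,0,0,0,0,0,0.05],[0,0,0,0,0,0,0.05],[0,0,0,0,0,0,0.3],[0,0,0,0,0,0,0.35],[0,0,0,0,0,0,0.35],[0,0,-2,0,0,0,0.35],[0,0,-5,0,0,0,0.35],[0,-2,-7,0,0,0,0.35],[0,-4,-7,0,0,0,0.35],[0,-4,-7,0,0,0,0.35],[0,-4,-7,0,0,0,0.35]]]'

```text
time_s: 5.38
ee_pos: [0.4062, 0.2071, 0.1106]
eef_rot: [-3.135, 0.0, 1.105]
force: [0.5, -0.5, -0.5]
grip_width: 0.0331
```

Run:
```python
from h import *
import pickle
c=cam('wrist');pickle.dump(c,open('d.pkl','wb'))
o=ctrl.get_obs();print(o['ee_pos'],o['eef_rot'],o['time_s'],o['force'])
A=cv2.resize(c['frame'][110:290,230:330],None,fx=3.3,fy=3.3,interpolation=2)
B=cv2.resize(c['frame'][110:290,310:450],None,fx=3.3,fy=3.3,interpolation=2)
im=np.hstack([A,B])[:600,:800]
for i in range(0,180,20): cv2.putText(im,str(110+i),(0,int(i*3.3)+4),0,.4,(0,0,255),1)
cv2.imwrite('pics/i.png',im)
```

```text
[0.40653203 0.20688476 0.11025073] [-3.13482760e+00  5.36818287e-04  1.10424682e+00] 5.4333 [ 0.72561653  0.20886443 -0.67585885]
```

View pics/i.png

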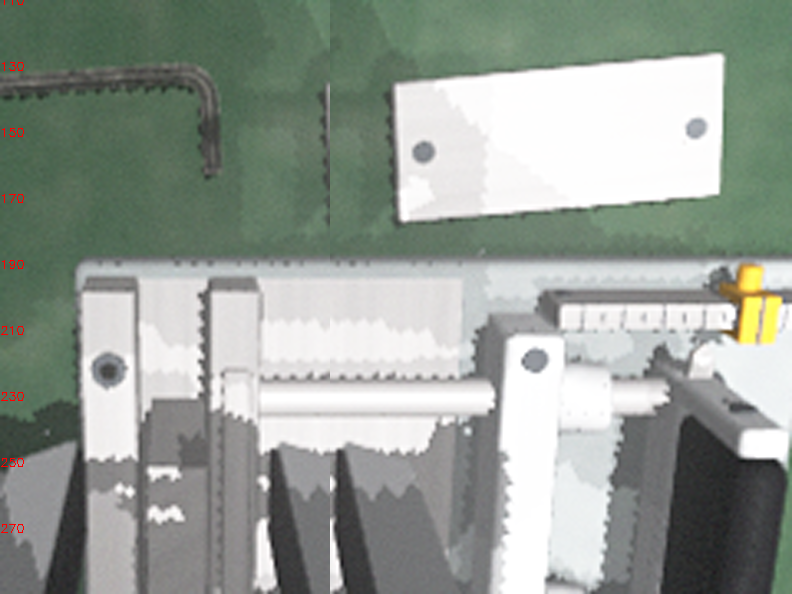

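The picture shows the clip and strip untouched and the loose half's -x top edge at about (283,251). The joint is lower in the frame, so I'll read it numerically with an intensity profile to save views.

Run:
```python
from h import *
import pickle
from scipy.spatial.transform import Rotation as Ro
c=pickle.load(open('d.pkl','rb'));o=ctrl.get_obs();Rm=Ro.from_euler('xyz',o['eef_rot']).as_matrix()
g=cv2.cvtColor(c['frame'],6).astype(int)
for v in range(246,345,1):
  q=Rm.T@(onz(c,283,v,.062)-o['ee_pos'])*1000
  if v%1==0: print(v,round(q[1],1),g[v,276:292:3],end=' | ' if v%2 else '\n')
```

```text
246 13.0 [129 126 129  98 102  99]
247 13.8 [130 129 130  98 102 102] | 248 14.6 [129 129 131  97 101 103]
249 15.4 [132 131 132  97 103 100] | 250 16.2 [120 110 121  97  96  99]
251 17.0 [185 176 183 109 112 114] | 252 17.8 [241 244 242 128 136 140]
253 18.6 [244 219 246 143 145 146] | 254 19.5 [243 128 244 138 145 141]
255 20.3 [206 133 202 142 141 140] | 256 21.1 [136 134 135 141 140 138]
257 21.9 [137 136 142 140 139 140] | 258 22.7 [138 142 143 139 141 139]
259 23.6 [138 140 139 139 144 141] | 260 24.4 [139 143 137 142 138 139]
261 25.2 [138 135 137 138 143 138] | 262 26.0 [134 137 132 135 141 142]
263 26.9 [206 131 211 137 142 142] | 264 27.7 [248 151 248 135 144 145]
265 28.5 [243 218 246 131 142 139] | 266 29.4 [224 245 228 194 144 139]
267 30.2 [151 217 158 209 140 135] | 268 31.0 [132 131 134 137 139 137]
269 31.9 [133 135 139 139 139 137] | 270 32.7 [134 136 142 139 139 135]
271 33.5 [137 138 138 142 140 132] | 272 34.4 [141 142 141 137 137 135]
273 35.2 [138 137 136 135 134 131] | 274 36.1 [136 135 139 132 133 137]
275 36.9 [143 137 138 134 133 132] | 276 37.8 [130 139 13
[... 1732 characters left out ...]
25 81.4 [165 168 168 172 173 107] | 326 82.3 [163 169 172 168 172 105]
327 83.3 [168 168 171 169 171 109] | 328 84.2 [169 171 169 170 169 113]
329 85.1 [168 170 174 172 167 117] | 330 86.1 [166 171 171 166 171 111]
331 87.0 [170 170 170 164 174 112] | 332 88.0 [172 167 167 167 174 113]
333 88.9 [170 168 165 169 174 115] | 334 89.9 [171 170 168 171 171 116]
335 90.8 [166 165 171 172 167 118] | 336 91.8 [164 168 172 170 166 115]
337 92.7 [168 169 170 167 170 117] | 338 93.7 [168 171 169 163 173 118]
339 94.6 [168 169 165 166 170 115] | 340 95.6 [176 171 171 176 173 120]
341 96.6 [151 151 151 150 155 113] | 342 97.5 [84 86 85 88 87 86]
343 98.5 [54 49 56 55 55 59] | 344 99.5 [64 65 67 70 68 68]
```

Run:
```python
from h import *
import pickle
c=pickle.load(open('c.pkl','rb'))['wrist']
g=cv2.cvtColor(c['frame'],6).astype(int)
for v in list(range(208,216))+list(range(254,304)): print(v,g[v,271:288:4],end=' | ' if v%3 else '\n')
c=pickle.load(open('d.pkl','rb'))
A=np.vstack([c['frame'][285:312,262:304]])
B=pickle.load(open('c.pkl','rb'))['wrist']['frame'][255:303,258:300]
im=np.hstack([cv2.resize(A,None,fx=9,fy=9,interpolation=0),np.zeros((243,10,3),np.uint8)]);B=cv2.resize(B,None,fx=9,fy=9,interpolation=0)
o=np.zeros((B.shape[0],im.shape[1]+B.shape[1],3),np.uint8);o[:243,:im.shape[1]]=im;o[:,im.shape[1]:]=B
cv2.imwrite('pics/j.png',o)
```

```text
208 [130 124 127 126 125] | 209 [127 125 128 130 135] | 210 [124 127 125 130 139]
211 [124 128 126 125 136] | 212 [124 139 123 145 147] | 213 [174 190 177 196 186]
214 [216 217 219 222 209] | 215 [219 218 218 223 212] | 254 [238 240 236 235 242] | 255 [218 209 239 236 216]
256 [174 126 208 242 164] | 257 [156 129 128 215 151] | 258 [134 129 136 134 130]
259 [125 123 124 124 123] | 260 [103 105  99 100  97] | 261 [84 83 83 86 86]
262 [81 84 84 84 89] | 263 [85 81 87 86 83] | 264 [84 82 86 84 82]
265 [81 78 79 83 79] | 266 [ 96  90  92 149 102] | 267 [103 101  97 157 110]
268 [94 97 93 95 99] | 269 [91 94 95 95 97] | 270 [88 94 95 95 92]
271 [92 91 94 96 96] | 272 [93 93 94 93 95] | 273 [ 92  89  94  95 100]
274 [96 93 89 90 92] | 275 [92 91 94 95 96] | 276 [93 88 92 92 97]
277 [93 95 92 94 96] | 278 [91 91 90 93 96] | 279 [87 92 92 95 95]
280 [92 86 94 95 89] | 281 [90 88 90 94 94] | 282 [92 91 86 91 96]
283 [92 95 89 93 92] | 284 [91 91 93 92 93] | 285 [94 94 86 93 97]
286 [91 90 93 94 95] | 287 [92 93 94 97 88] | 288 [90 89 91 88 92]
289 [90 89 90 92 94] | 290 [90 90 90 89 91] | 291 [ 97 102  97 100  95]
292 [103 107 106 110  99] | 293 [91 91 89 90 88] | 294 [78 79 81 83 76]
295 [80 78 77 79 80] | 296 [78 76 77 81 78] | 297 [73 76 77 79 76]
298 [73 72 75 74 78] | 299 [104 106 105 105  94] | 300 [128 129 129 129 115]
301 [126 128 123 126 120] | 302 [124 124 124 128 119] | 303 [139 123 127 131 121]
```

View pics/j.png

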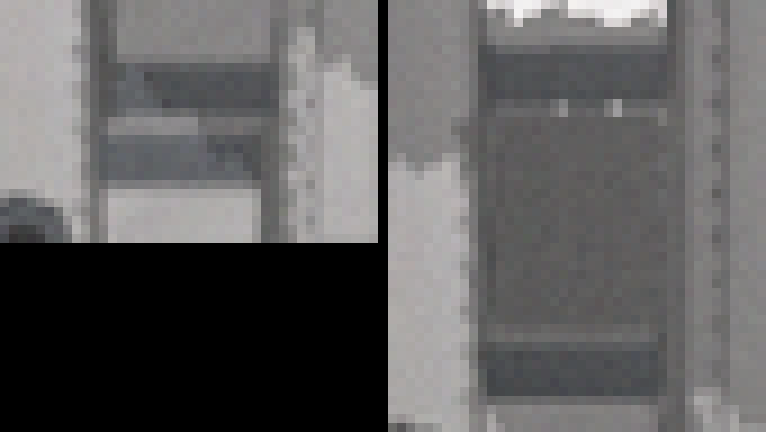

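Each end has a thin light rim beside its dark band. Before, the rims were about 25 px apart (rows 266 and 291); now they abut at rows 297-299. The loose half spans 16.8 to 56.8 mm and the stop half 57.3 to 97.3 mm, so they are flush within measurement. Next the crossbar: I'll hover and measure the rail by mask.

play_rows --steps '[[[3.5,0,0,0,0,0,0.35],[7,1,0,0,0,0,0.35],[10,2.5,0,0,0,0,0.35],[11.5,4.3,0,0,0,0,0.35],[11.5,4.3,0.5,0,0,0,0.35],[11.5,4.3,0.5,0,0,0,0.35],[11.5,4.3,0.5,0,0,0,0.35]]]'

```text
time_s: 6.02
ee_pos: [0.4962, 0.2895, 0.1038]
eef_rot: [-3.134, 0.002, 1.104]
force: [0.3, -0.3, 0.2]
grip_width: 0.0326
```

```bash
cat >> h.py <<'E'
from scipy.spatial.transform import Rotation as Ro
def tool(p,o): return np.round(1000*Ro.from_euler('xyz',o['eef_rot']).as_matrix().T@(np.array(p)-o['ee_pos']),1)
E
python3 - <<'E'
from h import *
import pickle
c=cam('wrist');s=cam('scene');d=cam('side');pickle.dump(dict(wrist=c,scene=s,side=d),open('e.pkl','wb'))
o=ctrl.get_obs();print(o['ee_pos'],o['eef_rot'],o['time_s'],o['force'])
g=cv2.cvtColor(c['frame'],6).astype(int)
print(proj(c,o['ee_pos']))
for v in (200,210,215,220,225,230,240,250):
  print(v,[ (u,g[v,u]) for u in range(256,312,2)])
E
```

```text
[0.4963221  0.28990505 0.105113  ] [-3.13484698e+00  5.11964047e-04  1.10401908e+00] 6.1667 [-0.38697851 -0.15506087  0.19693451]
[283.48458096 257.56286227]
200 [(256, np.int64(175)), (258, np.int64(179)), (260, np.int64(178)), (262, np.int64(176)), (264, np.int64(177)), (266, np.int64(179)), (268, np.int64(183)), (270, np.int64(127)), (272, np.int64(94)), (274, np.int64(62)), (276, np.int64(67)), (278, np.int64(69)), (280, np.int64(70)), (282, np.int64(71)), (284, np.int64(69)), (286, np.int64(68)), (288, np.int64(70)), (290, np.int64(58)), (292, np.int64(74)), (294, np.int64(188)), (296, np.int64(180)), (298, np.int64(179)), (300, np.int64(178)), (302, np.int64(180)), (304, np.int64(178)), (306, np.int64(181)), (308, np.int64(183)), (310, np.int64(182))]
210 [(256, np.int64(175)), (258, np.int64(178)), (260, np.int64(183)), (262, np.int64(177)), (264, np.int64(179)), (266, np.int64(188)), (268, np.int64(146)), (270, np.int64(89)), (272, np.int64(93)), (274, np.int64(66)), (276, np.int64(67)), (278, np.int64(61)), (280, np.int64(69)), (282, np.int64(64)), (284, np.int64(66)), (286,
[... 3222 characters left out ...]
nt64(101)), (304, np.int64(102)), (306, np.int64(129)), (308, np.int64(196)), (310, np.int64(196))]
250 [(256, np.int64(111)), (258, np.int64(176)), (260, np.int64(76)), (262, np.int64(85)), (264, np.int64(87)), (266, np.int64(86)), (268, np.int64(83)), (270, np.int64(88)), (272, np.int64(85)), (274, np.int64(69)), (276, np.int64(59)), (278, np.int64(58)), (280, np.int64(60)), (282, np.int64(60)), (284, np.int64(56)), (286, np.int64(55)), (288, np.int64(51)), (290, np.int64(43)), (292, np.int64(47)), (294, np.int64(70)), (296, np.int64(101)), (298, np.int64(102)), (300, np.int64(99)), (302, np.int64(100)), (304, np.int64(108)), (306, np.int64(102)), (308, np.int64(105)), (310, np.int64(98))]
```

Rail top spans cols 273.5-293 (13 mm), with its centre at 283.2 against the TCP at 283.5, so it is centred. I'll descend and grip.

play_rows --steps '[[[0,0,1.5,0,0,0,0.35],[0,0,3,0,0,0,0.35],[0,0,4.5,0,0,0,0.35],[0,0,5.7,0,0,0,0.35],[0,0,6.5,0,0,0,0.35],[0,0,6.5,0,0,0,0.35],[0,0,6.5,0,0,0,0.05],[0,0,6.5,0,0,0,0.05],[0,0,6.5,0,0,0,0.05],[0,0,6.5,0,0,0,0.05],[0,0,6.5,0,0,0,0.05]]]' --force 50

```text
time_s: 7.08
ee_pos: [0.4961, 0.29, 0.0409]
eef_rot: [-3.135, 0.0, 1.104]
force: [-2.4, -3.6, 4.4]
grip_width: 0.013
```

Run:
```python
from h import *
import pickle
c=cam('wrist');s=cam('scene');d=cam('side');pickle.dump(dict(wrist=c,scene=s,side=d),open('f.pkl','wb'))
o=ctrl.get_obs();print(o['ee_pos'],o['eef_rot'],o['time_s'],o['force'],o['grip_width'])
# predicted pixels
ax=Ro.from_euler('xyz',o['eef_rot']).as_matrix()
for n,p in dict(ptr=o['ee_pos']+ax[:,1]*-.047,clip=o['ee_pos']+ax[:,1]*-.053+ax[:,0]*.012).items():
  p=np.array(p);p[2]=.034;print(n,[np.round(proj(q,p)) for q in (c,s,d)])
ims=[]
for q in (c,s,d):
  h=cv2.cvtColor(q['frame'],cv2.COLOR_BGR2HSV); m=cv2.inRange(h,(15,120,90),(35,255,255)); n,l,st,ce=cv2.connectedComponentsWithStats(m)
  print([ (st[i].tolist(),np.round(ce[i],1).tolist()) for i in range(1,n) if st[i,4]>8])
u,v=np.int32(proj(c,o['ee_pos']+ax[:,1]*-.053+ax[:,0]*.008))
A=cv2.resize(c['frame'][v-50:v+40,u-60:u+40],None,fx=5,fy=5,interpolation=2)
for i in range(0,100,10): cv2.putText(A,str(u-60+i),(i*5,10),0,.35,(0,0,255),1);cv2.putText(A,str(v-50+i),(0,i*5+4),0,.35,(0,0,255),1)
cv2.imwrite('pics/k.png',A)
```

```text
[0.49611185 0.28996472 0.04089161] [-3.13539375e+00  2.63001615e-04  1.10408989e+00] 7.2333 [-2.00414955 -3.54961678  7.0707033 ] 0.01268040538292899
ptr [array([283., 177.]), array([222., 233.]), array([257., 245.])]
clip [array([304., 166.]), array([217., 236.]), array([255., 249.])]
[([432, 3, 3, 6, 10], [433.1, 5.8]), ([427, 10, 7, 36, 87], [429.9, 26.3]), ([416, 47, 13, 69, 204], [421.3, 77.9]), ([406, 120, 11, 50, 117], [410.9, 143.7]), ([296, 144, 17, 33, 413], [303.4, 160.8]), ([402, 171, 6, 19, 33], [405.3, 179.6]), ([388, 277, 3, 6, 10], [389.0, 279.2]), ([248, 328, 9, 65, 272], [251.6, 356.8]), ([313, 339, 5, 51, 147], [315.3, 366.9])]
[([294, 141, 15, 11, 142], [300.7, 146.0]), ([405, 152, 67, 25, 660], [439.6, 164.7]), ([381, 154, 15, 19, 156], [387.8, 163.4]), ([351, 163, 14, 6, 73], [357.5, 165.5]), ([299, 164, 9, 4, 26], [303.1, 165.7]), ([477, 181, 8, 5, 19], [480.4, 183.0]), ([216, 235, 5, 9, 38], [218.2, 238.9])]
[([395, 139, 11, 16, 85], [400.0, 145.9]), ([312, 141, 30, 15, 113], [325.8, 149.1]), ([311, 154, 15, 8, 87], [317.6, 157.3]), ([357, 155, 29, 20, 284], [
[... 175 characters left out ...]
2.4]), ([248, 169, 6, 9, 26], [251.4, 172.7]), ([231, 174, 7, 10, 32], [234.8, 178.4]), ([253, 248, 10, 11, 56], [257.6, 252.6]), ([153, 264, 10, 6, 12], [157.5, 266.6]), ([164, 270, 9, 6, 10], [167.6, 272.5]), ([174, 276, 13, 8, 15], [180.0, 279.5]), ([247, 300, 7, 4, 10], [250.2, 301.4]), ([265, 309, 8, 6, 12], [268.2, 311.2]), ([280, 318, 24, 14, 35], [291.1, 323.6]), ([271, 332, 6, 4, 10], [273.5, 333.9]), ([327, 344, 12, 7, 20], [333.1, 346.8]), ([354, 359, 10, 6, 10], [358.5, 361.5]), ([370, 368, 18, 10, 34], [379.2, 372.2]), ([390, 377, 23, 15, 35], [400.4, 383.9]), ([427, 399, 8, 5, 13], [431.2, 400.6]), ([436, 402, 7, 6, 16], [438.8, 404.5]), ([456, 413, 12, 7, 26], [461.9, 416.8])]
```

The rail is gripped (13 mm). I'll get the clip line and the pointer tip numerically.

Run:
```python
from h import *
import pickle
c=pickle.load(open('f.pkl','rb'))['wrist'];o=ctrl.get_obs()
f=c['frame'].astype(int)
print('R chan'); print('    ',list(range(270,318,1)))
for v in range(144,200,2): print(v,f[v,270:318,2].tolist())
print('B rows');
for v in range(150,180,3): print(v,f[v,292:316,0].tolist())
```

```text
R chan
     [270, 271, 272, 273, 274, 275, 276, 277, 278, 279, 280, 281, 282, 283, 284, 285, 286, 287, 288, 289, 290, 291, 292, 293, 294, 295, 296, 297, 298, 299, 300, 301, 302, 303, 304, 305, 306, 307, 308, 309, 310, 311, 312, 313, 314, 315, 316, 317]
144 [89, 93, 91, 95, 92, 93, 93, 93, 92, 94, 94, 92, 92, 93, 91, 93, 91, 92, 94, 92, 93, 95, 91, 95, 95, 89, 93, 92, 103, 136, 160, 176, 188, 195, 207, 196, 189, 180, 150, 85, 91, 94, 92, 94, 91, 96, 91, 92]
146 [145, 141, 132, 149, 144, 145, 144, 149, 147, 149, 150, 154, 150, 149, 146, 153, 155, 149, 150, 149, 149, 148, 149, 149, 151, 149, 151, 150, 143, 150, 188, 222, 236, 247, 247, 241, 233, 222, 195, 133, 145, 121, 130, 149, 148, 146, 146, 149]
148 [161, 165, 166, 164, 166, 165, 163, 164, 169, 168, 169, 168, 169, 169, 166, 168, 170, 168, 165, 163, 164, 166, 168, 165, 166, 170, 170, 157, 134, 155, 196, 221, 239, 245, 245, 237, 230, 217, 188, 150, 166, 167, 166, 166, 164, 162, 164, 163]
150 [176, 174, 175, 172, 175, 173, 173, 173, 174, 170, 176, 171, 174, 174, 173, 173, 172, 173, 171, 172, 174, 174, 169, 171, 166, 129, 76, 80, 96, 14
[... 6275 characters left out ...]
 78, 80, 81, 78, 79, 75, 88, 113, 105, 105]
162 [212, 214, 195, 82, 68, 72, 77, 83, 82, 82, 82, 104, 123, 110, 76, 78, 81, 78, 75, 84, 143, 215, 211, 214]
165 [188, 203, 203, 186, 88, 77, 80, 79, 79, 76, 85, 100, 125, 110, 80, 81, 79, 79, 74, 82, 136, 205, 201, 202]
168 [192, 176, 84, 84, 73, 78, 78, 72, 78, 80, 82, 97, 122, 106, 77, 79, 80, 75, 74, 91, 150, 200, 197, 196]
171 [93, 99, 95, 71, 61, 79, 83, 73, 77, 82, 88, 112, 122, 109, 81, 78, 82, 80, 74, 78, 83, 97, 94, 91]
174 [83, 89, 88, 88, 69, 83, 78, 83, 82, 81, 86, 111, 122, 107, 80, 81, 80, 74, 76, 94, 113, 82, 80, 101]
177 [134, 87, 92, 89, 90, 86, 81, 79, 80, 82, 85, 115, 154, 149, 143, 145, 144, 144, 147, 163, 186, 181, 182, 182]
```

Run:
```python
from h import *
import pickle
c=pickle.load(open('f.pkl','rb'))['wrist'];o=ctrl.get_obs()
for u,v,z in((304.1,176,.036),(304.1,157,.036),(282.9,178,.033),(296,170,.036),(312.2,170,.036)): print(tool(onz(c,u,v,z),o))
```

```text
[ 12.1 -47.7   5.2]
[ 11.9 -58.4   5.3]
[  0.  -45.9   8.2]
[  7.4 -51.1   5.2]
[ 16.6 -51.1   5.2]
```

The clip is 9.2 mm wide (spec 9) and the pointer tip is at tool x 0.0, so the pull needed is about 12.1 mm, at the low end of the stated 12-26 mm.

play_rows --steps '[[[0.3,0,0,0,0,0,0.05],[0.6,0,0,0,0,0,0.05],[0.9,0,0,0,0,0,0.05],[1.2,0,0,0,0,0,0.05],[1.2,0,0,0,0,0,0.05],[1.2,0,0,0,0,0,0.05],[1.2,0,0,0,0,0,0.05],[1.2,0,0,0,0,0,0.05]]]' --force 55

```text
time_s: 7.9
ee_pos: [0.5012, 0.3, 0.0409]
eef_rot: [-3.135, 0.002, 1.104]
force: [-3.0, -5.6, 1.7]
grip_width: 0.0126
```

```bash
cat > chk.py <<'E'
from h import *
import pickle
c=cam('wrist');o=ctrl.get_obs();pickle.dump(c,open('g.pkl','wb'))
print(o['ee_pos'],o['eef_rot'],o['time_s'],o['force'],o['grip_width'])
f=c['frame'].astype(int)
h=cv2.cvtColor(c['frame'],cv2.COLOR_BGR2HSV); m=cv2.inRange(h,(15,120,90),(35,255,255)); n,l,st,ce=cv2.connectedComponentsWithStats(m)
for i in range(1,n):
  if st[i,4]>150 and 250<ce[i,0]<320 and ce[i,1]<220:
    x,y,w,hh,_=st[i];print('clip',st[i],ce[i])
    p=f[y+hh-14:y+hh-3,x+3:x+w-3,2].mean(0);print(x+3,p.astype(int)); wt=np.clip(200-p,0,None);print('line col',(wt*np.arange(x+3,x+w-3)).sum()/wt.sum())
print(list(range(270,298)))
for v in range(170,192): print(v,f[v,270:298,2].tolist())
E
python3 chk.py
```

```text
[0.50114262 0.29998313 0.0409047 ] [-3.13496871e+00  1.92935621e-03  1.10410073e+00] 7.95 [-4.31394435 -7.72240985  2.61693577] 0.012724185725204328
clip [276 144  17  33 403] [283.89330025 161.11662531]
279 [244 244 245 244 208 102 176 251 246 246 245]
line col 284.19521316379956
[270, 271, 272, 273, 274, 275, 276, 277, 278, 279, 280, 281, 282, 283, 284, 285, 286, 287, 288, 289, 290, 291, 292, 293, 294, 295, 296, 297]
170 [168, 171, 173, 169, 161, 96, 146, 242, 245, 246, 244, 244, 244, 210, 99, 171, 252, 247, 246, 245, 246, 242, 186, 170, 175, 179, 177, 151]
171 [103, 99, 96, 101, 104, 97, 146, 240, 245, 243, 244, 245, 244, 205, 101, 173, 251, 245, 246, 246, 247, 243, 155, 88, 99, 100, 97, 99]
172 [86, 85, 90, 86, 87, 82, 146, 239, 245, 244, 244, 244, 242, 203, 98, 171, 251, 246, 244, 245, 246, 243, 155, 76, 80, 85, 88, 84]
173 [86, 88, 87, 86, 86, 86, 142, 237, 244, 242, 244, 245, 243, 205, 103, 174, 250, 246, 245, 244, 246, 243, 154, 95, 127, 84, 88, 89]
174 [125, 80, 99, 129, 83, 80, 145, 239, 245, 243, 244, 244, 243, 206, 99, 170, 251, 246, 244, 245, 246, 243, 176, 148, 169, 83,
[... 1742 characters left out ...]
 178, 173, 149, 144, 93, 143, 209, 199, 200, 207, 218, 216, 202, 207, 210, 199, 129, 125, 174, 183, 184, 177, 177, 173, 175]
188 [177, 175, 179, 172, 131, 93, 98, 97, 143, 213, 199, 200, 200, 203, 204, 207, 208, 209, 200, 129, 136, 154, 172, 178, 172, 172, 173, 176]
189 [178, 177, 175, 169, 130, 107, 114, 95, 138, 212, 199, 201, 203, 202, 205, 204, 206, 209, 198, 130, 131, 137, 164, 180, 182, 176, 178, 174]
190 [175, 182, 180, 179, 173, 117, 133, 110, 142, 210, 198, 202, 201, 204, 207, 207, 203, 210, 197, 136, 134, 135, 154, 182, 184, 182, 180, 180]
191 [175, 180, 181, 175, 142, 122, 131, 130, 143, 214, 201, 200, 203, 205, 206, 205, 206, 212, 198, 135, 134, 137, 140, 149, 147, 149, 146, 143]
```

The clip line is at col 284.2 and the pointer tip at 283.1, so about 0.6 mm remains. The arm also sagged about 0.8 mm under the spring, so I'll command 1.4 mm.

play_rows --steps '[[[0.07,0,0,0,0,0,0.05],[0.14,0,0,0,0,0,0.05],[0.14,0,0,0,0,0,0.05],[0.14,0,0,0,0,0,0.05],[0.14,0,0,0,0,0,0.05],[0.14,0,0,0,0,0,0.05]]]'

```text
time_s: 8.45
ee_pos: [0.5014, 0.3006, 0.0409]
eef_rot: [-3.135, 0.003, 1.104]
force: [-4.0, -7.1, 2.3]
grip_width: 0.0128
```

```bash
python3 chk.py | grep -v '^17[0-6]\|^18[3-9]\|^19'
```

```text
[0.50143743 0.30057703 0.04089919] [-3.13457681  0.00341882  1.10406104] 8.5 [-4.6562218  -6.46979179  1.94636202] 0.012872943753614745
clip [275 144  16  34 396] [282.58080808 161.33585859]
278 [244 244 246 242 180 113 193 250 245 245]
line col 282.8829701372074
[270, 271, 272, 273, 274, 275, 276, 277, 278, 279, 280, 281, 282, 283, 284, 285, 286, 287, 288, 289, 290, 291, 292, 293, 294, 295, 296, 297]
177 [177, 177, 173, 135, 81, 100, 145, 171, 169, 168, 164, 155, 133, 153, 142, 142, 171, 174, 185, 186, 184, 165, 176, 174, 178, 178, 178, 174]
178 [178, 172, 133, 84, 83, 87, 83, 90, 82, 82, 80, 119, 180, 203, 171, 127, 165, 178, 175, 175, 177, 180, 177, 182, 178, 180, 172, 177]
179 [174, 164, 82, 83, 88, 82, 85, 87, 86, 85, 121, 183, 219, 216, 204, 169, 146, 168, 178, 178, 181, 180, 180, 177, 178, 181, 177, 177]
180 [179, 167, 123, 100, 141, 130, 86, 85, 89, 123, 184, 221, 211, 210, 209, 203, 170, 148, 167, 181, 178, 179, 178, 175, 176, 178, 178, 173]
181 [176, 179, 172, 149, 180, 172, 127, 83, 123, 190, 223, 208, 205, 202, 206, 208, 201, 169, 150, 178, 182, 179, 179, 179, 175, 178, 179, 179]
182 [176, 175, 176, 178, 180, 181, 164, 89, 154, 232, 227, 231, 225, 201, 208, 222, 226, 200, 190, 177, 178, 177, 179, 177, 174, 177, 176, 175]
```

Clip line at 282.9 and pointer tip at 283.1, about 0.1 mm apart and free of parallax because both sit at the principal column. I'll wait two rows' worth of camera time and use the last view to check the hold, the pointer and the halves.

```bash
python3 chk.py | grep 'line\|^\[0\.5\|^179'
python3 - <<'E'
from h import *
c=cam('wrist');s=cam('scene');d=cam('side');o=ctrl.get_obs();print(o['ee_pos'],o['time_s'],o['force'])
A=cv2.resize(c['frame'][135:215,240:330],(396,352),interpolation=2)
W=cv2.resize(c['frame'][100:340,60:330],(396,248),interpolation=cv2.INTER_AREA)
S=cv2.resize(s['frame'][180:255,190:295],(400,286),interpolation=2)
D=cv2.resize(d['frame'][185:270,190:320],(400,262),interpolation=2)
L=np.vstack([A,W]);R=np.zeros((600,400,3),np.uint8);R[:286]=S;R[286:548]=D
cv2.imwrite('pics/z.png',np.hstack([L,R]))
E
```

```text
[0.50143683 0.3006081  0.04092987] [-3.13457488  0.00332973  1.10406542] 8.55 [-5.08476915 -6.9587804   1.61174796] 0.012514103182135495
line col 282.8828382838284
179 [182, 160, 78, 87, 86, 88, 90, 92, 90, 87, 122, 188, 222, 216, 206, 170, 141, 169, 181, 181, 178, 178, 178, 177, 175, 180, 175, 176]
[0.50144065 0.3006113  0.04094392] 8.7 [-3.38736585 -6.86560082  1.94530805]
```

View pics/z.png

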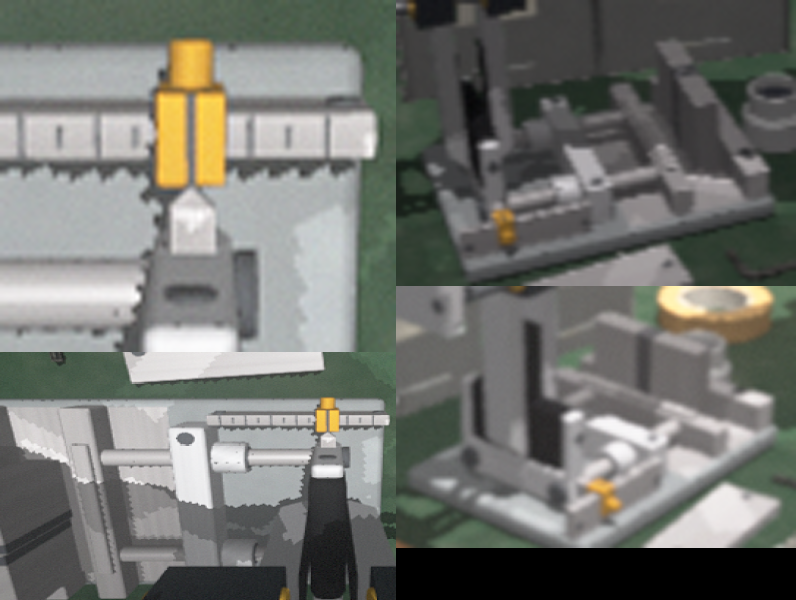

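The pointer tip (crop 192,190) stands on the clip's line (crop 191,140). The halves stand end to end in both fixed views, and the bystanders are unmoved. The pose is steady, so I'm handing in.

```bash
python3 -c "
from station import ctrl
print(ctrl.hand_in());o=ctrl.get_obs();print(o['time_s'],o['ee_pos'],o['grip_width'])"
```

```text
the job is handed in; nothing more can be done
None
the job is handed in; nothing more can be done
```

The job is done and handed in at about 8.7 s of the 42 s. The loose half sits against the stop half, and the arm is still holding the crossbar at the clip's line.

- **Halves:** I gripped the grey loose half and slid it about 21 mm along the slot. It stopped against the stop half with about 24 N of push and no further travel. From above afterwards, the two end bands lie against each other. The measured spans leave at most about 0.5 mm, which is within the calibration error. The final views still show the halves end to end, with the loose half about 1.5 mm to one side of the stop half across the slot.
- **Crossbar:** I gripped the rail at 55 N and pulled it until the pointer lined up with the clip. The pointer tip was at column 283.1 and the clip line at 282.9, about 0.1 mm apart, and the pose held steady over the last readings. The first pull fell about 0.8 mm short under the spring, so I corrected it with a second small pull.
- **Other things:** the strip and the small tools were not touched, and neither was the green block.
- **Disagreements:** the first overhead picture put the vise's y positions about 2–4 mm off the given sizes. I therefore worked from close wrist-camera measurements instead.

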